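# Dock the drill kit over the sill

### The arm

A 6-joint arm with a two-finger parallel gripper is mounted at the origin on the work surface. World frame = base frame: x ahead of the robot, y to its left, z up, the work surface at z = 0. Lengths are in mm, angles in rad, forces in N, time in s.
With the tool pointing down it reaches from about 350 to 775 mm from the base axis. Payload 7.3 kg.
Tool frame: the origin (TCP) lies at the very end of the fingers, on their centre line; the grasp point (between the pads) lies 19 mm behind it; x points along the fingers, y is the direction in which the jaws open and shut, and the axes are right-handed (so a half turn about x gives the same grasp; the last joint's range is limited). The gripper opens to 92 mm and grips with 3 to 60 N. Pads are 19 mm wide; open, the fingers measure 130 mm over their backs; the gripper's body (75 mm by 190 mm) begins 47 mm behind the grasp point.
Start: joints at [0.972, 0.342, 1.524, -0, 1.275, -0.146], TCP at [229.669, 472.12, 226.741] pointing down, gripper open.
Joint ranges: [-2.53, 2.53], [-0.77, 2.02], [0.04, 2.7], [-1, 4.14], [0.28, 2.66], [-3.11, 3.11]. Speed limits (rad/s): [2.57, 2.57, 3.14, 3.14, 3.14, 3.14].

### API

Orientations are given as [roll, pitch, yaw] about the fixed x, y, z axes, in that order (R = Rz(yaw) Ry(pitch) Rx(roll)).
In Python, from plant import bot gives the robot as it stands.
- The arm moves only by the tool step_arm, never from a script. Its argument "targets" is a list that holds one entry, the list of rows, each a list of 4 numbers: the shift along the tool's x, y, z in m, then the turn about the tool's x in degrees. A call has exactly 5 rows; each row is the pose to reach, as a shift and turn from the pose measured when the call began, along the tool's axes at that moment; what a row does not reach only later rows make up. A row lasts 1/12 s, in which the tool goes at most 41.7 mm and 7.16 degrees, less where a joint would pass 70% of its speed; a pose out of reach is approached as far as the arm can. A call with a gripper value outside its range is refused whole. "jaw" is the closure, from 0 (fully open) to 1 (shut), set as the call begins (left out, the last holds). The fingers move at their own pace and stop on an object; the grip force is fixed at half the most. Time passes only in rows, so rows that repeat a pose let the fingers close, or fill a call up. It gives the time, the measured TCP pose, the force and the opening at its end, in the units of the state.
- bot.get_obs(): the state, without advancing time (a new reading comes with each control period).
- bot.capture(name): name is "scene" or "top" or "wrist"; returns a dict with "color" (400x640x3 uint8, red, green, blue), "depth" (400x640 float32, mm along the optical axis (not along the pixel's ray), 0 where there is no reading), "fov_y" (degrees; the focal length in pixels is half the picture's height over the tangent of half this angle, whatever the lens; pixels are square), "cx", "cy" (the principal point, pixels), "rvec" (rotation vector, rad) and "tvec" (3), from world to camera coordinates, as OpenCV has them. Camera axes: x right, y down, z forward; pixel columns grow to the right and rows downward; lengths in mm; the calibration is good to about 2 mm. A picture is of the moment at which its call begins.
- bot.close_job(): hands the job in, once; it reports no verdict.
The state is a dict: "time": time; "joint_positions": joint angles; "dq": joint speeds; "tau": joint torques, N m; "tool_pos": TCP position; "tcp_rot": TCP orientation; "contact_force": force on the tool from outside, world axes, zero at the start; "moment": the same for the moment, N m; "grip_width": finger opening in mm.
Only numpy, scipy, OpenCV 4.12 (cv2) and the standard library are available. Lean on these libraries where they do the work, as an engineer would, in place of code of your own. Each camera call takes 0.05 s, during which the arm holds its last target. There are 200 camera calls.

### The job

Dock the drill kit: by its handle raise only its leading edge onto the green sill, leaving its back edge on the mat, then push it from behind over the sill and under the bridge until it lies flat in the bay, and press it lightly, with a few newtons, home against the red stop pad for a moment before letting go. It is full of loose drills, so do not tip it steeply, do not lift it bodily, and do not ram the sill or the stop; leave the other things where they are.

Things in the scene. Friction and masses are not known exactly. Their poses are not given: they have to be found in the camera images.
- kit: the drill kit: grey box 130 (x) x 90 (y) x 42 mm high with coloured drills standing on it to 60 mm, about 0.5 kg, weight spread evenly, loose. Origin: centre of its underside; z up; its x axis points to its leading end, which faces the dock. A round steel handle bar (8 mm thick) crosses it near the leading end, parallel to its y axis
- kit_bar (a point): middle of the kit's handle bar: 40 mm ahead of the kit's origin along x, 68 mm above its underside; 72 mm long between its two posts, 22 mm of free space beneath the bar; round, so the kit can pivot in a light grip
- kit_nose (a point): middle of the kit's bottom leading edge (65 mm ahead of its origin)
- kit_tail (a point): middle of the kit's bottom back edge (65 mm behind its origin), below the upright back face. Sliding the kit along takes 1 to 4 N, a little more where it climbs the sill
- dock: the dock, fixed on the black mat (mat surface 2 mm above the table). Origin: on the mat, at the foot of the green sill's front face, mid-width; x axis is the way in, y to the left, z up. From x = 32 mm two aluminium side rails 30 mm high stand 102 mm apart, their mouths flaring to about 116 mm at the sill; the floor between them is the mat itself
- bridge (a point): middle of the underside of the white bridge over the bay, 127 mm above the mat and 140 mm behind the sill's front face; the bridge is 30 mm wide along x, its top 146 mm above the mat. Nothing can be lowered into the bay from above
- sill: the green sill, a fixed threshold across the dock's mouth: 14 mm high, 14 mm thick (x = 0 to 14 mm), 120 mm wide. Origin and axes as the dock's. When the kit's middle passes it the kit tips forward with a short knock, and its back edge drops off the sill near the end, sometimes only once the push is eased
- stop: the end stop: a fixed dark clamp block at the closed end of the bay (origin: under its centre, 222 mm behind the sill's front face) and, standing in front of it on two rods, a firmly clamped red pad, 14 x 70 x 33 mm high, which is what the kit meets. The pad's face is set anywhere from 149 to 185 mm behind the sill's front face, differently each time; no pose tells it: feel for it
- jaw: dental jaw model, pink gums on a white base 62 x 66 x 34 mm; bystander, loose, origin under its centre
- cup: small green glass cup, 44 mm across, 30 mm high; bystander, loose, origin under its centre
- clamshell: open orange clamshell box, two round halves, about 95 x 185 x 22 mm; bystander, loose, origin under its centre
- burbox: black open bur box, 85 x 150 x 28 mm with upright burs 42 mm high; bystander, loose, origin under its centre
- jar: amber jar, 48 mm across, 60 mm high; bystander, loose, origin under its centre
- spatula: mixing spatula lying flat, 170 mm long; bystander, loose, origin under its centre

How it is judged (in metres and radians):
On the way, in this order (a step that is already met when the one before it is completed fails the run):
1. the kit's leading edge rests on the sill while its back edge is still on the mat (z of kit_nose in the frame of dock above 0.011 m and x of kit_nose in the frame of dock above 0.003 m and z of kit_tail in the frame of dock below 0.006 m and contact force between kit and sill above 0.3 N), for 0.2 s.
2. the kit lies flat behind the sill and is pressed against the stop (over 2 N) for 0.2 s (x of kit_tail in the frame of dock above 0.0135 m and z of each of kit_tail, kit_nose in the frame of dock below 0.004 m and angle between kit's own z axis and vertical below 0.05 rad and contact force between kit and stop above 2 N), for 0.2 s.
At the end, for the whole second after the job is handed in: The kit lies flat and at rest on the bay floor: back edge behind the sill, both bottom edges within 4 mm of the mat, tilt under 0.05 rad; left where it was pressed against the stop (x of kit_tail in the frame of dock above 0.0135 m and z of each of kit_tail, kit_nose in the frame of dock below 0.004 m and angle between kit's own z axis and vertical below 0.05 rad and linear speed of kit below 0.01 m/s); the robot touches nothing.
It fails at once if the kit presses on the stop with more than 16 N (contact force between kit and stop above 16 N).
It fails at once if the kit presses on the sill with more than 25 N (contact force between kit and sill above 25 N).
It fails at once if the kit is tipped more than 0.45 rad (angle between kit's own z axis and vertical above 0.45 rad).
It fails at once if the kit is lifted bodily (its back edge more than 45 mm above the table) (height (world z) of kit_tail above 0.045 m).
It fails at once if one of the other things is moved more than 30 mm (distance of any of jaw, cup, clamshell, burbox, jar, spatula from where it was at the start of the episode above 0.03 m).
It also fails if it takes over 72 s, if anything falls off the work surface, if the arm or the gripper's body presses on something with over 40 N, if the wrist force passes 120 N, or if a joint passes its speed limit or range.

## Working session

There is one attempt and no reset: what is moved stays moved. The work goes in short steps, Python scripts to look and compute and a tool call to move; the robot and the scene stay as the last step left them, time stands still between calls to the robot, and variables do not carry over. Pictures are saved under pics/ and viewed, about 8 in all and at most 12, crops included, and the job is handed in when it is done.

Besides the shell and the picture viewer there is one more tool, called after ">>>" in YAML: its name, and indented under it one key for each argument. step_arm: Moves the arm, as the interface text tells. Its arguments: {"type":"object","properties":{"targets":{"type":"array","items":{"type":"array","items":{"type":"array","items":{"type":"number"}}}},"jaw":{"type":"number"}},"required":["targets"]}

```bash
mkdir -p pics; ls; python3 - <<'E'
from plant import bot
import cv2,numpy as np
print(bot.get_obs())
for n in("scene","top"):
    c=bot.capture(n); np.savez(f"{n}0.npz",**c)
    cv2.imwrite(f"pics/{n}0.png",c["color"][:,:,::-1]); print(n,c["fov_y"],c["cx"],c["cy"],c["rvec"],c["tvec"])
E
```

```text
pics
{'time': 0.0, 'joint_positions': array([ 9.71984915e-01,  3.42734576e-01,  1.52505190e+00,  3.25304734e-06,
        1.27534949e+00, -1.46008999e-01]), 'dq': array([-2.74767481e-04,  4.09066371e-04, -8.06244645e-04, -2.28721477e-05,
       -2.23448123e-04, -2.37008989e-04]), 'tau': array([ 5.39196208e-04, -4.31237841e+01, -2.44216526e+01,  7.16839987e-02,
        5.60571975e-02, -1.27348708e-04]), 'tool_pos': array([229.43154269, 471.76017966, 226.02661935]), 'tcp_rot': array([-1.71882088,  1.56925301, -2.17162425]), 'contact_force': array([0.27768184, 0.0252154 , 0.22033763]), 'moment': array([-0.01390695, -0.04189669,  0.02861907]), 'grip_width': 92.03043116768245}
scene 46.79819540377194 328.6622438412091 199.4071901737684 [ 1.64068832  1.92951694 -0.75079447] [  83.84252112 -357.49465382 1835.98148109]
top 50.43040413809193 326.17012680386387 200.9543650847803 [ 2.10555039 -2.15308969  0.18458419] [  28.33417851  621.37815352 1123.61992366]
```

View pics/scene0.png

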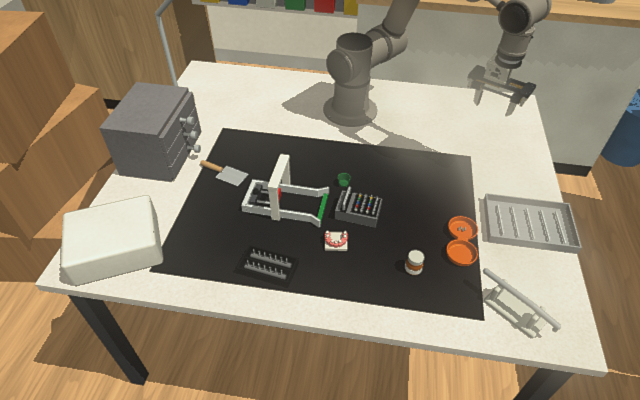

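View pics/top0.png

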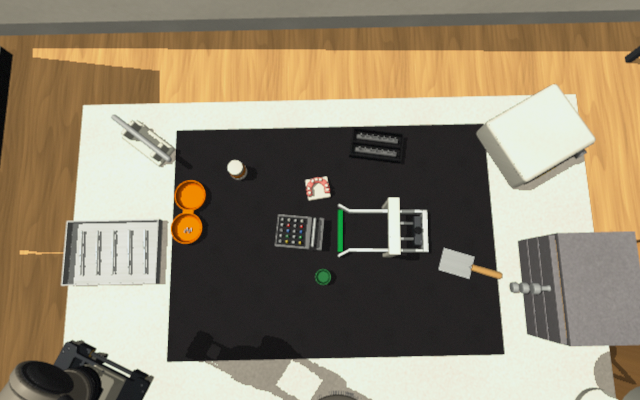

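```bash
cat > h.py <<'E'
import numpy as np,cv2
def cam(c):
    R=cv2.Rodrigues(np.float64(c["rvec"]))[0]; t=np.float64(c["tvec"]).ravel()
    return R,t,200/np.tan(np.radians(float(c["fov_y"]))/2)
def cloud(c):
    R,t,f=cam(c); v,u=np.mgrid[:400,:640]; d=np.float64(c["depth"])
    P=np.stack([(u-c["cx"])/f*d,(v-c["cy"])/f*d,d],-1)
    return (P-t)@R          # world
def ray(c,uv,z):
    R,t,f=cam(c); uv=np.atleast_2d(uv).astype(float)
    d=np.c_[(uv[:,0]-c["cx"])/f,(uv[:,1]-c["cy"])/f,np.ones(len(uv))]@R
    o=-R.T@t
    return o+d*((z-o[2])/d[:,2])[:,None]
def rect(P):
    (cx,cy),(w,h),a=cv2.minAreaRect(np.float32(P[:,:2])); 
    return np.round([cx,cy,w,h,a],1)
def green(c):
    h=cv2.cvtColor(c["color"],cv2.COLOR_RGB2HSV); return cv2.inRange(h,(50,120,60),(80,255,255))>0
E
python3 - <<'E'
from h import *
for n in("top","scene"):
    c=dict(np.load(n+"0.npz")); W=cloud(c); print(n,"mat z",np.median(W[300 if n=="top" else 260,330:350,2]))
    g=green(c); k,l,s,ce=cv2.connectedComponentsWithStats(g.astype(np.uint8))
    for i in range(1,k):
        if s[i,4]>40:
            v,u=np.where(l==i); print("green",s[i],rect(ray(c,np.c_[u,v],16)),np.median(W[v,u,2]))
    if n=="top":
        ok=np.zeros((400,640),bool); ok[205:260,265:330]=1
        for lo,hi in((36,50),(50,64),(64,80)):
            m=ok&(W[...,2]>lo)&(W[...,2]<hi); print(lo,m.sum(),rect(W[m]),np.median(W[m],0).round(1)); v,u=np.where(m); print(u.min(),u.max(),v.min(),v.max())
        m=np.zeros((400,640),bool);m[180:270,380:440]=1
        for lo,hi in((26,36),(140,155)):
            q=m&(W[...,2]>lo)&(W[...,2]<hi); print("dock",lo,q.sum(),rect(W[q]))
    x=c["color"][195:275,260:440] if n=="top" else c["color"][145:260,230:400]
    cv2.imwrite(f"pics/{n}z.png",cv2.resize(x[:,:,::-1],None,fx=4,fy=4,interpolation=cv2.INTER_CUBIC))
E
```

```text
top mat z 2.1452947032897622
green [337 209   6  43 254] [544.8 -21.4  14.3 119.4  88.4] 14.824531558983704
green [315 269  16  16 196] [415.8  29.3  41.7  41.   88.7] 7.679919112567022
36 1316 [541.1  90.1 130.1  90.6  83.6] [539.6  91.1  44.5]
275 324 214 249
50 117 [538.6  97.3 101.   71.7  84.3] [543.3 113.   52.5]
278 314 218 245
64 89 [543.3  79.3  75.4  77.6  75.5] [537.1  49.6  71.7]
286 316 217 246
dock 26 566 [ 541.1 -200.7  133.6  135.4   87.6]
dock 140 685 [ 541.3 -156.3   30.8  143.5   88.8]
scene mat z 0.3962094361564508
green [317 194  11  26 127] [547.4 -21.1  15.7 109.1  88.2] 14.5528420861078
```

View pics/topz.png

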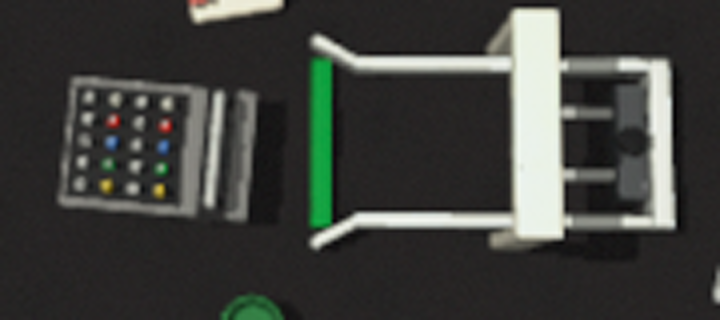

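The crop shows the kit at crop px x 65–255, with its bar at x≈213. The sill is at x 312–330 and the bridge at x 512–560. The kit is yawed about 5° and sits about 10 mm to the right of the dock line.

```bash
cat >> h.py <<'E'
from scipy.spatial.transform import Rotation as Ro
def plan(o,goal,ydir=None):
    """shift in tool axes (m) and turn about tool x (deg) to reach goal (mm) with tool y along ydir(deg in world), nearest half turn"""
    R=Ro.from_euler("xyz",o["tcp_rot"]).as_matrix(); d=R.T@(np.array(goal)-o["tool_pos"])/1000
    now=np.degrees(np.arctan2(R[1,1],R[0,1])); out=[]
    if ydir is not None:
        e=ydir-now; s=np.sign(R[2,0])   # tool x down: turn about tool x = -world yaw
        out=[(s*e+180)%360-180,(s*e)%360-180]
    print("t%.2f"%o["time"],"tcp",o["tool_pos"].round(1),"yaxis",round(now,2),"F",o["contact_force"].round(1),"w",round(o["grip_width"],1),"q6",o["joint_positions"][5].round(2))
    print("shift",d.round(4),"turn",np.round(out,2)); return R
E
python3 - <<'E'
from h import *
from plant import bot
R=plan(bot.get_obs(),[536.7,50.3,150],-96.4); print(R.round(3))
E
```

```text
t0.10 tcp [229.5 471.8 226.1] yaxis 64.06 F [0.1 0.7 0.5] w 91.4 q6 -0.15
shift [ 0.0764 -0.2445  0.4607] turn [160.46 -19.54]
[[-0.001  0.437  0.899]
 [-0.001  0.899 -0.437]
 [-1.    -0.001 -0.   ]]
```

>>> step_arm:
  targets:
    - [[0,-0.016,0.031,0],[0,-0.032,0.062,0],[0,-0.048,0.093,0],[0,-0.064,0.124,0],[0,-0.08,0.153,0]]
  jaw: 0.78

```text
time: 0.52
tool_pos: [332.6, 331.4, 225.9]
tcp_rot: [-1.75, 1.569, -2.202]
contact_force: [1.0, -0.3, -0.5]
grip_width: 62.8
```

>>> step_arm:
  targets:
    - [[0,-0.016,0.031,0],[0,-0.032,0.062,0],[0,-0.048,0.093,0],[0,-0.064,0.124,0],[0,-0.08,0.153,0]]

```text
time: 0.93
tool_pos: [436.0, 190.9, 225.8]
tcp_rot: [-1.826, 1.569, -2.279]
contact_force: [0.5, 0.5, 0.6]
grip_width: 29.8
```

>>> step_arm:
  targets:
    - [[0,-0.016,0.031,-4],[0,-0.032,0.062,-8],[0,-0.048,0.093,-12],[0,-0.064,0.124,-16],[0,-0.08,0.153,-19.5]]

```text
time: 1.35
tool_pos: [539.3, 50.2, 225.5]
tcp_rot: [-2.359, 1.568, -2.468]
contact_force: [0.8, 1.0, -0.4]
grip_width: 20.4
```

```bash
python3 - <<'E'
from h import *
from plant import bot
R=plan(bot.get_obs(),[536.7,50.3,110],-96.4)
E
```

```text
t1.35 tcp [539.3  50.2 225.5] yaxis 83.74 F [ 0.8  1.  -0.4] w 20.4 q6 -1.51
shift [ 0.1155  0.     -0.0024] turn [-1.7986e+02  1.4000e-01]
```

>>> step_arm:
  targets:
    - [[0.025,0,-0.0005,0],[0.05,0,-0.001,0],[0.075,0,-0.0015,0],[0.1,0,-0.002,0],[0.115,0,-0.0024,0]]

```text
time: 1.77
tool_pos: [535.1, 50.2, 107.6]
tcp_rot: [-2.81, 1.564, -2.92]
contact_force: [0.7, 0.1, 0.2]
grip_width: 20.4
```

```bash
python3 - <<'E'
from h import *
from plant import bot
c=bot.capture("wrist");cv2.imwrite("pics/w1.png",c["color"][:,:,::-1])
W=cloud(c); m=(W[...,2]>64)&(W[...,2]<76)&(abs(W[...,0]-537)<55)&(abs(W[...,1]-50)<25)
print(m.sum(),rect(W[m]),np.median(W[m],0)); v,u=np.where(m);print(u.min(),u.max(),v.min(),v.max())
plan(bot.get_obs(),[536.7,50.3,60],-96.4)
E
```

```text
1141 [526.2  52.    7.9  57.8  83.6] [524.70777674  52.116022    73.07334948]
318 330 164 253
t1.82 tcp [533.8  50.3 105.5] yaxis 83.72 F [-1.3  0.7 -2.1] w 20.4 q6 -1.51
shift [0.0455 0.0004 0.0034] turn [-1.7988e+02  1.2000e-01]
```

View pics/w1.png

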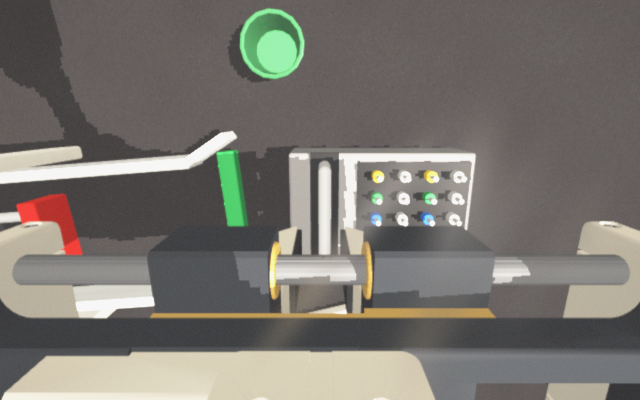

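The wrist view shows the bar (u≈325) centred between the fingers (u 283–362), with the sill at u≈232. I'll descend and grip.

>>> step_arm:
  targets:
    - [[0.012,0,0.001,0],[0.024,0,0.002,0],[0.036,0,0.003,0],[0.044,0,0.003,0],[0.044,0,0.003,0]]

```text
time: 2.23
tool_pos: [535.4, 49.9, 60.3]
tcp_rot: [-2.944, 1.558, -3.053]
contact_force: [-0.0, 0.0, -0.1]
grip_width: 20.2
```

>>> step_arm:
  targets:
    - [[0,0,0,0],[0,0,0,0],[0,0,0,0],[0,0,0,0],[0,0,0,0]]
  jaw: 0.93

```text
time: 2.65
tool_pos: [535.8, 50.3, 60.9]
tcp_rot: [-2.967, 1.559, -3.077]
contact_force: [-0.7, 2.6, 2.2]
grip_width: 6.6
```

```bash
python3 - <<'E'
from h import *
from plant import bot
plan(bot.get_obs(),[536.7,50.3,70],-91.4)
E
```

```text
t2.65 tcp [535.8  50.3  60.9] yaxis 83.72 F [-0.7  2.6  2.2] w 6.6 q6 -1.51
shift [-0.0091  0.0001  0.0008] turn [175.12  -4.88]
```

>>> step_arm:
  targets:
    - [[-0.001,0,0,0],[-0.003,0,0,0],[-0.005,0,0,0],[-0.007,0,0,0],[-0.007,0,0,0]]

```text
time: 3.07
tool_pos: [535.8, 50.0, 68.1]
tcp_rot: [-2.937, 1.559, -3.047]
contact_force: [-0.5, 0.1, -4.3]
grip_width: 7.2
```

```bash
cat >> h.py <<'E'
def kit(c,lo=500,hi=600,y0=-150,y1=200):
    """plane fit and footprint of kit's top face by depth cloud near z 36..80 (top view)"""
    W=cloud(c); m=(W[...,2]>34)&(W[...,2]<85)&(W[...,0]>lo)&(W[...,0]<hi)&(W[...,1]>y0)&(W[...,1]<y1)
    return W,m
E
python3 - <<'E'
from h import *
from plant import bot
o=bot.get_obs();plan(o,[536.7,50.3,74],-91.4)
c=bot.capture("top"); x=c["color"][180:280,250:450]
c2=bot.capture("scene"); y=c2["color"][150:250,230:430]
cv2.imwrite("pics/lift.png",cv2.resize(np.vstack([x,y])[:,:,::-1],None,fx=3,fy=3,interpolation=cv2.INTER_CUBIC))
E
```

```text
t3.07 tcp [535.8  50.   68.1] yaxis 83.73 F [-0.5  0.1 -4.3] w 7.2 q6 -1.51
shift [-0.0059  0.0004  0.0008] turn [175.13  -4.87]
```

View pics/lift.png

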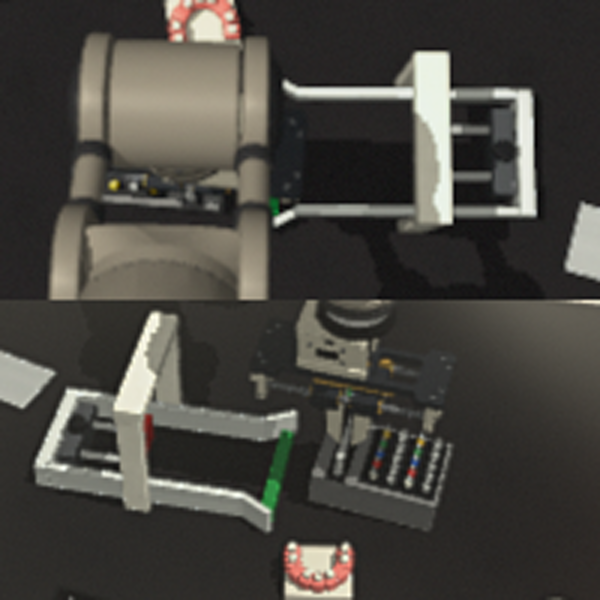

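The kit lifts by its bar: vertical load about -4.3 N, jaws on the bar. Next I'll raise it further, straighten the yaw and move it onto the dock line, still short of the sill.

>>> step_arm:
  targets:
    - [[-0.002,0,-0.002,-1],[-0.004,0,-0.004,-2],[-0.006,-0.0005,-0.006,-3],[-0.008,-0.001,-0.008,-4],[-0.008,-0.001,-0.01,-4.9]]

```text
time: 3.58
tool_pos: [525.8, 50.0, 76.5]
tcp_rot: [-3.013, 1.559, -3.036]
contact_force: [0.5, -0.2, -5.0]
grip_width: 6.8
```

```bash
python3 - <<'E'
from h import *
from plant import bot
o=bot.get_obs();plan(o,[545,9.6,76],-91.4)
c=bot.capture("wrist"); cv2.imwrite("pics/w2.png",c["color"][:,:,::-1]); W=cloud(c); np.savez("w2.npz",**c)
# sections along y of the kit's visible top, right part (x< 525)
for y in range(-30,170,10):
    m=(abs(W[...,1]-y)<2)&(W[...,0]>500)&(W[...,0]<525)&(W[...,2]<100)
    if m.sum()>5: print(y,np.percentile(W[m][:,2],[10,50,90]).round(1),m.sum())
E
```

```text
t3.58 tcp [525.8  50.   76.5] yaxis 88.72 F [ 0.5 -0.2 -5. ] w 6.8 q6 -1.6
shift [ 0.0003 -0.04    0.0201] turn [-1.7988e+02  1.2000e-01]
-30 [14.7 15.5 16.1] 34
-20 [15.  15.9 16.8] 200
-10 [1.  1.8 2.7] 179
0 [1.  1.8 2.7] 173
10 [1.1 1.8 2.6] 87
20 [61.4 62.4 63.5] 92
30 [60.9 61.7 62.6] 225
40 [61.6 62.6 88.8] 310
50 [87.9 88.8 89.6] 395
60 [56.3 57.2 58.2] 251
70 [57.2 58.1 58.8] 241
80 [56.1 57.3 64.6] 282
90 [54.2 55.1 55.9] 238
100 [52.8 56.9 66.9] 265
110 [51.  51.8 52.7] 244
120 [49.8 50.7 65. ] 186
130 [48.  48.9 50.6] 273
140 [46.4 47.2 48.1] 138
```

View pics/w2.png

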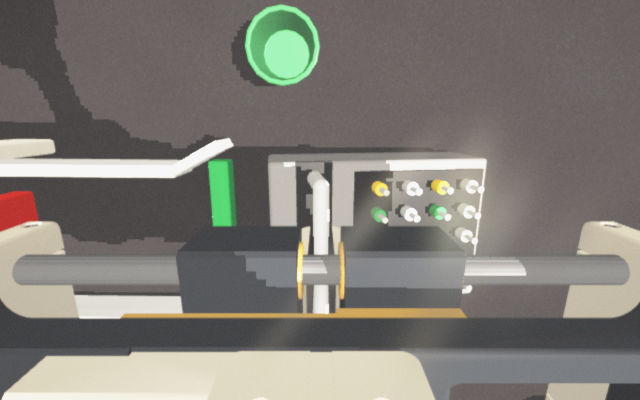

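The view shows the kit pivoting as it should: the top face slopes about 0.13 rad, nose bottom about 19 mm above the mat and tail down. My lateral sign was wrong, so it went 10 mm the wrong way while still clear of everything. I'll correct that and go forward.

>>> step_arm:
  targets:
    - [[0,-0.002,0.004,0.1],[0,-0.004,0.008,0.1],[0,-0.006,0.012,0.1],[0,-0.008,0.016,0.1],[0,-0.01,0.02,0.1]]

```text
time: 4.05
tool_pos: [545.7, 39.4, 75.9]
tcp_rot: [-3.022, 1.559, -3.046]
contact_force: [0.4, 0.2, -5.4]
grip_width: 7.2
```

>>> step_arm:
  targets:
    - [[0,-0.005,0,0],[0,-0.01,0,0],[0,-0.015,0,0],[0,-0.02,0,0],[0,-0.022,0,0]]

```text
time: 4.47
tool_pos: [545.0, 16.4, 76.0]
tcp_rot: [-3.006, 1.558, -3.03]
contact_force: [-0.2, -0.1, -5.7]
grip_width: 6.8
```

```bash
python3 - <<'E'
from h import *
from plant import bot
o=bot.get_obs();plan(o,[545,9.6,76],-91.4)
c=bot.capture("wrist"); cv2.imwrite("pics/w3.png",c["color"][:,:,::-1]); W=cloud(c)
# right edge of kit (min x) as function of y; right rail inner edge
for y in range(-120,130,10):
    m=(abs(W[...,1]-y)<2)&(W[...,2]<75)&(W[...,0]<560)
    k=m&(W[...,2]>(42 if y<200 else 0)); r=m&(W[...,2]>24)&(W[...,2]<36); s=m&(W[...,2]>12)&(W[...,2]<20)
    f=lambda q:(q.sum(),*np.percentile(W[q][:,0],[1,99]).round(1)) if q.sum()>3 else None
    print(y,"kit",f(k),"z",np.median(W[k][:,2]).round(1) if k.sum() else None,"rail",f(r),"sill",f(s))
E
```

```text
t4.47 tcp [545.   16.4  76. ] yaxis 88.62 F [-0.2 -0.1 -5.7] w 6.8 q6 -1.65
shift [-0.     -0.0068  0.0002] turn [-1.7998e+02  2.0000e-02]
-120 kit None z None rail (np.int64(96), np.float64(484.0), np.float64(491.8)) sill None
-110 kit None z None rail (np.int64(83), np.float64(484.3), np.float64(492.0)) sill None
-100 kit None z None rail (np.int64(87), np.float64(484.9), np.float64(492.3)) sill None
-90 kit None z None rail (np.int64(79), np.float64(485.1), np.float64(492.5)) sill (np.int64(4), np.float64(485.0), np.float64(485.0))
-80 kit None z None rail (np.int64(93), np.float64(485.3), np.float64(492.7)) sill (np.int64(6), np.float64(485.2), np.float64(485.3))
-70 kit None z None rail (np.int64(82), np.float64(485.6), np.float64(493.0)) sill (np.int64(6), np.float64(485.5), np.float64(485.6))
-60 kit None z None rail (np.int64(89), np.float64(485.9), np.float64(494.0)) sill (np.int64(6), np.float64(485.8), np.float64(485.9))
-50 kit None z None rail (np.int64(89), np.float64(486.2), np.float64(494.1)) sill (np.int64(4), np.float64(486.2), np.float64(486.2))
-40 kit None z None
[... 1978 characters left out ...]
oat64(502.9), np.float64(542.5)) z 51.3 rail (np.int64(14), np.float64(502.7), np.float64(502.9)) sill (np.int64(10), np.float64(502.8), np.float64(502.9))
90 kit (np.int64(364), np.float64(503.1), np.float64(548.2)) z 49.5 rail (np.int64(14), np.float64(502.9), np.float64(503.2)) sill (np.int64(10), np.float64(503.0), np.float64(503.2))
100 kit (np.int64(815), np.float64(503.7), np.float64(556.5)) z 50.0 rail (np.int64(12), np.float64(503.2), np.float64(503.5)) sill (np.int64(8), np.float64(503.2), np.float64(503.4))
110 kit (np.int64(409), np.float64(503.6), np.float64(559.2)) z 46.6 rail (np.int64(12), np.float64(503.4), np.float64(503.7)) sill None
120 kit None z None rail None sill None
```

Measured in the wrist cloud, the kit's right edge is 6.0 mm inside the right rail line and parallel to it, so it is centred. I'll go forward 8 mm and lower it gently.

>>> step_arm:
  targets:
    - [[0,-0.002,0,0],[0,-0.004,0,0],[0,-0.006,0,0],[0,-0.008,0,0],[0,-0.008,0,0]]

```text
time: 4.93
tool_pos: [544.8, 8.1, 76.0]
tcp_rot: [-2.986, 1.558, -3.011]
contact_force: [1.1, -0.7, -6.0]
grip_width: 6.9
```

>>> step_arm:
  targets:
    - [[0.001,0,0,0],[0.002,0,0,0],[0.003,0,0,0],[0.0035,0,0,0],[0.0035,0,0,0]]

```text
time: 5.35
tool_pos: [545.1, 8.0, 72.9]
tcp_rot: [-2.956, 1.559, -2.98]
contact_force: [-1.2, -0.7, 0.1]
grip_width: 6.9
```

>>> step_arm:
  targets:
    - [[0.0005,0,0,0],[0.001,0,0,0],[0.0015,0,0,0],[0.0015,0,0,0],[0.0015,0,0,0]]

```text
time: 5.77
tool_pos: [545.2, 7.9, 72.8]
tcp_rot: [-2.915, 1.56, -2.939]
contact_force: [-4.1, -1.5, 9.8]
grip_width: 6.9
```

The nose is on the sill: vertical force +9.8 N, descent stopped. I'll release and go up.

>>> step_arm:
  targets:
    - [[-0.001,0,0,0],[-0.001,0,0,0],[-0.001,0,0,0],[-0.001,0,0,0],[-0.001,0,0,0]]
  jaw: 0.8

```text
time: 6.18
tool_pos: [545.3, 8.0, 73.6]
tcp_rot: [-2.925, 1.56, -2.949]
contact_force: [-0.3, -0.6, -0.9]
grip_width: 18.5
```

>>> step_arm:
  targets:
    - [[-0.01,0,0,0],[-0.025,0,0,0],[-0.04,0,0,0],[-0.055,0,0,0],[-0.07,0,0,0]]

```text
time: 6.6
tool_pos: [546.1, 8.2, 145.0]
tcp_rot: [-2.921, 1.56, -2.945]
contact_force: [0.4, -0.1, 0.1]
grip_width: 18.1
```

```bash
python3 - <<'E'
from h import *
from plant import bot
o=bot.get_obs();plan(o,[549,160,140],178.6)
c=bot.capture("wrist"); cv2.imwrite("pics/w4.png",c["color"][:,:,::-1]); W=cloud(c)
for y in range(-30,140,10):
    m=(abs(W[...,1]-y)<2)&(W[...,2]<80)&(W[...,2]>42)&(W[...,0]<600)
    if m.sum()>5: print(y,np.percentile(W[m][:,0],[1,99]).round(1),np.percentile(W[m][:,2],[10,50]).round(1))
m=(W[...,2]>42)&(W[...,2]<80)&(W[...,0]>495)&(W[...,0]<525); print("top y range",np.percentile(W[m][:,1],[.3,99.7]).round(1))
E
```

```text
t6.60 tcp [546.1   8.2 145. ] yaxis 88.62 F [ 0.4 -0.1  0.1] w 18.1 q6 -1.67
shift [ 0.0046  0.1518 -0.0007] turn [-89.98  90.02]
-20 [500.9 564.6] [56.9 58.2]
-10 [501.1 570.5] [56.4 57.3]
0 [501.3 584.5] [57.3 58.2]
10 [501.5 587.8] [55.9 56.9]
20 [501.8 587.5] [53.  53.8]
30 [502.1 565.9] [53.5 55.1]
40 [502.4 561.5] [52.7 55.2]
50 [502.5 565.8] [50.9 52.8]
60 [502.7 562.1] [49.9 52.3]
70 [503.5 567. ] [49.2 50.4]
80 [503.3 564.6] [47.1 49.2]
90 [504.  568.2] [47.  48.5]
100 [504.4 566.2] [44.7 46.8]
top y range [-20.4 107.2]
```

The kit rests on the sill: front top edge z=58 (nose bottom ≈16), tail on the mat, nose about 10 mm past the sill's front face. Now I'll turn 90° and go behind it.

>>> step_arm:
  targets:
    - [[0,0.03,0,0],[0,0.06,0,0],[0,0.09,0,0],[0,0.12,0,0],[0,0.155,0,0]]
  jaw: 0.65

```text
time: 7.07
tool_pos: [551.4, 163.8, 147.7]
tcp_rot: [-2.569, 1.565, -2.594]
contact_force: [1.2, 0.2, 0.1]
grip_width: 32.0
```

>>> step_arm:
  targets:
    - [[0,0,0,7],[0,0,0,14],[0,0,0,21],[0,0,0,28],[0,0,0,35]]

```text
time: 7.48
tool_pos: [551.3, 164.0, 147.6]
tcp_rot: [-1.967, 1.565, -2.609]
contact_force: [-0.2, 0.3, -0.0]
grip_width: 31.9
```

>>> step_arm:
  targets:
    - [[0,0,0,7],[0,0,0,14],[0,0,0,21],[0,0,0,28],[0,0,0,35]]

```text
time: 7.9
tool_pos: [551.2, 164.0, 147.6]
tcp_rot: [-1.375, 1.565, -2.633]
contact_force: [0.0, 0.1, 0.4]
grip_width: 32.1
```

>>> step_arm:
  targets:
    - [[0,0,0,5],[0,0,0,10],[0,0,0,15],[0,0,0,20],[0,0,0,20]]

```text
time: 8.32
tool_pos: [551.1, 164.1, 147.5]
tcp_rot: [-1.04, 1.565, -2.65]
contact_force: [0.1, -0.9, 1.0]
grip_width: 32.1
```

```bash
python3 - <<'E'
from h import *
from plant import bot
o=bot.get_obs();plan(o,[549,150,28],178.6)
E
```

```text
t8.32 tcp [551.1 164.1 147.5] yaxis -2.27 F [ 0.1 -0.9  1. ] w 32.1 q6 0.2
shift [ 0.1196 -0.001   0.0138] turn [179.13  -0.87]
```

>>> step_arm:
  targets:
    - [[0.03,-0.001,0,-0.9],[0.06,-0.002,0,-0.9],[0.09,-0.002,0,-0.9],[0.115,-0.002,0,-0.9],[0.119,-0.002,0,-0.9]]

```text
time: 8.73
tool_pos: [545.5, 163.3, 24.3]
tcp_rot: [-1.246, 1.557, -2.839]
contact_force: [-1.1, -0.7, 0.8]
grip_width: 31.9
```

>>> step_arm:
  targets:
    - [[0,0,0.007,0],[0,0,0.014,0],[0,0,0.021,0],[0,0,0.028,0],[0,0,0.033,0]]

```text
time: 9.15
tool_pos: [545.7, 129.2, 25.9]
tcp_rot: [-1.189, 1.56, -2.782]
contact_force: [0.8, -0.7, 0.3]
grip_width: 32.3
```

```bash
python3 - <<'E'
from h import *
from plant import bot
o=bot.get_obs();plan(o,[548,110,27],178.6)
E
```

```text
t9.15 tcp [545.7 129.2  25.9] yaxis -1.26 F [ 0.8 -0.7  0.3] w 32.3 q6 0.12
shift [-0.0011  0.0027  0.0191] turn [-1.7986e+02  1.4000e-01]
```

>>> step_arm:
  targets:
    - [[-0.0005,0.0005,0.003,0],[-0.001,0.001,0.006,0],[-0.0015,0.0015,0.009,0],[-0.002,0.002,0.011,0],[-0.002,0.0025,0.013,0]]

```text
time: 9.57
tool_pos: [547.9, 116.5, 28.0]
tcp_rot: [-1.257, 1.56, -2.849]
contact_force: [-1.6, 4.1, 0.5]
grip_width: 32.0
```

>>> step_arm:
  targets:
    - [[0,0,0.002,0],[0,0,0.004,0],[0,0,0.006,0],[0,0,0.008,0],[0,0,0.01,0]]

```text
time: 9.98
tool_pos: [547.7, 106.4, 28.0]
tcp_rot: [-1.257, 1.56, -2.85]
contact_force: [-0.7, 4.0, -0.8]
grip_width: 32.2
```

>>> step_arm:
  targets:
    - [[0,0,0.002,0],[0,0,0.004,0],[0,0,0.006,0],[0,0,0.008,0],[0,0,0.01,0]]

```text
time: 10.4
tool_pos: [547.4, 96.2, 28.0]
tcp_rot: [-1.263, 1.56, -2.855]
contact_force: [0.0, 4.0, -0.5]
grip_width: 32.1
```

>>> step_arm:
  targets:
    - [[0,0,0.003,0],[0,0,0.006,0],[0,0,0.009,0],[0,0,0.012,0],[0,0,0.015,0]]

```text
time: 10.82
tool_pos: [547.1, 80.9, 28.1]
tcp_rot: [-1.273, 1.56, -2.866]
contact_force: [0.2, 3.9, 0.2]
grip_width: 32.1
```

>>> step_arm:
  targets:
    - [[0,0,0.002,0],[0,0,0.004,0],[0,0,0.006,0],[0,0,0.008,0],[0,0,0.01,0]]

```text
time: 11.23
tool_pos: [547.0, 71.0, 28.2]
tcp_rot: [-1.285, 1.56, -2.878]
contact_force: [-0.1, 5.7, 2.6]
grip_width: 32.1
```

>>> step_arm:
  targets:
    - [[0,0,0.002,0],[0,0,0.004,0],[0,0,0.006,0],[0,0,0.008,0],[0,0,0.01,0]]

```text
time: 11.65
tool_pos: [547.0, 61.3, 28.7]
tcp_rot: [-1.326, 1.561, -2.918]
contact_force: [0.1, 7.3, 3.6]
grip_width: 32.0
```

```bash
cat > look.py <<'E'
from h import *
from plant import bot
import sys
o=bot.get_obs();plan(o,[545-.025*(-14.7-o["tool_pos"][1]),o["tool_pos"][1]-10,28],178.6)
c=bot.capture("wrist"); cv2.imwrite(f"pics/{sys.argv[1]}.png",c["color"][:,:,::-1]); W=cloud(c)
y0=int(o["tool_pos"][1])//10*10
for y in range(y0-150,y0+30,10):
    m=(abs(W[...,1]-y)<2)&(W[...,2]<85)&(W[...,2]>38)&(abs(W[...,0]-545)<52)
    if m.sum()>5: print(y,np.percentile(W[m][:,0],[1,99]).round(1),np.percentile(W[m][:,2],[5,50]).round(1),m.sum())
E
python3 look.py w5
```

```text
t11.65 tcp [547.   61.3  28.7] yaxis -1.26 F [0.1 7.3 3.6] w 32.0 q6 -0.0
shift [0.0007 0.0001 0.01  ] turn [-1.7986e+02  1.4000e-01]
40 [528.  564.1] [47.9 49.3] 889
50 [529.8 564.9] [55.2 71.7] 50
60 [528.1 565.2] [68.9 74.9] 232
70 [518.2 575.7] [39.2 50.2] 1016
```

View pics/w5.png

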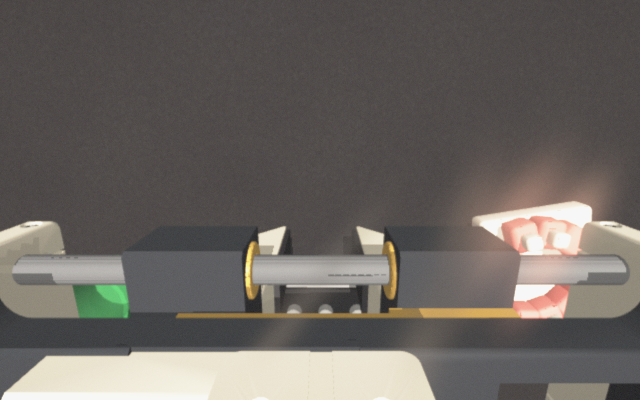

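The wrist camera faces away from the kit here, so it doesn't help. The rising force fits the kit tilting up before it tips over the sill. I'll go on in small steps.

>>> step_arm:
  targets:
    - [[0,0,0.001,0],[0,0,0.002,0],[0,0,0.003,0],[0,0,0.004,0],[0,0,0.005,0]]

```text
time: 12.12
tool_pos: [547.3, 56.6, 29.2]
tcp_rot: [-1.382, 1.562, -2.975]
contact_force: [-0.3, 8.9, 4.2]
grip_width: 32.1
```

>>> step_arm:
  targets:
    - [[0,0,0.001,0],[0,0,0.002,0],[0,0,0.003,0],[0,0,0.004,0],[0,0,0.005,0]]

```text
time: 12.53
tool_pos: [547.6, 52.5, 30.0]
tcp_rot: [-1.531, 1.564, -3.124]
contact_force: [-1.1, 9.5, 6.2]
grip_width: 31.9
```

```bash
python3 - <<'E'
from h import *
from plant import bot
o=bot.get_obs();plan(o,[546.4,o["tool_pos"][1]-10,28],178.6)
c=bot.capture("scene"); y=c["color"][145:245,230:400]
cv2.imwrite("pics/s6.png",cv2.resize(y[:,:,::-1],None,fx=4.5,fy=4.5,interpolation=cv2.INTER_CUBIC))
E
```

```text
t12.53 tcp [547.6  52.5  30. ] yaxis -1.27 F [-1.1  9.5  6.2] w 31.9 q6 -0.02
shift [ 0.002 -0.001  0.01 ] turn [-1.7987e+02  1.3000e-01]
```

View pics/s6.png

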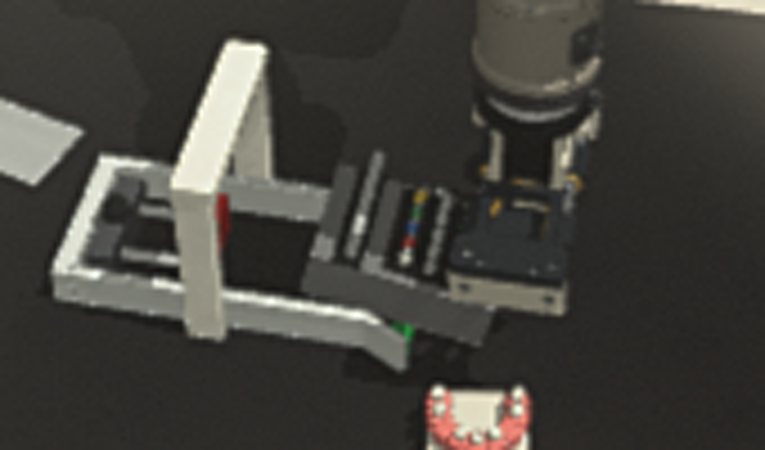

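The scene shows the kit nose-up over the sill (crop px 310–490), just short of tipping, with finger friction holding the tail down. I'll back off, raise the fingers so they can't slip under the tail when it rises, and push again.

>>> step_arm:
  targets:
    - [[0,0,-0.003,0],[0,0,-0.006,0],[-0.003,0,-0.009,0],[-0.007,0,-0.01,0],[-0.01,0,-0.01,0]]

```text
time: 13.0
tool_pos: [547.9, 62.3, 40.4]
tcp_rot: [-1.465, 1.564, -3.057]
contact_force: [0.8, 0.1, -0.2]
grip_width: 32.0
```

```bash
python3 - <<'E'
from h import *
from plant import bot
o=bot.get_obs();plan(o,[546.4,o["tool_pos"][1]-10,40],178.6)
c=bot.capture("scene"); y=c["color"][145:245,230:400]
cv2.imwrite("pics/s7.png",cv2.resize(y[:,:,::-1],None,fx=4.5,fy=4.5,interpolation=cv2.INTER_CUBIC))
E
```

```text
t13.00 tcp [547.9  62.3  40.4] yaxis -1.25 F [ 0.8  0.1 -0.2] w 32.0 q6 -0.0
shift [ 0.0004 -0.0013  0.01  ] turn [-1.7985e+02  1.5000e-01]
```

View pics/s7.png

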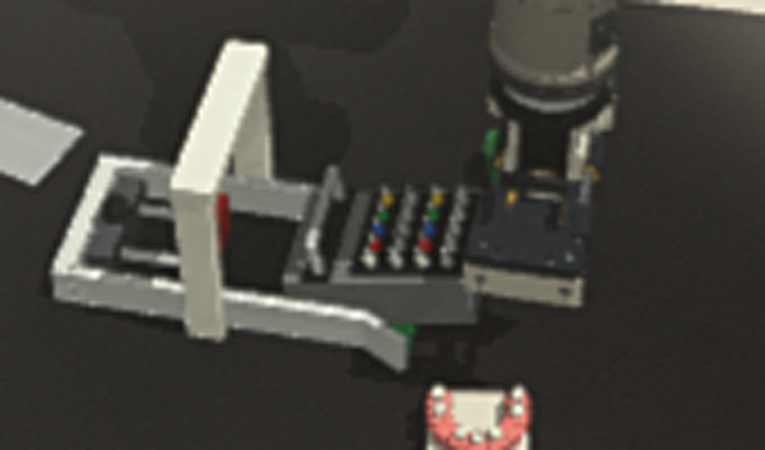

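With the push eased the kit tipped: nose down in the bay, tail raised. Next I push at z≈40.

>>> step_arm:
  targets:
    - [[0,0,0.003,0],[0,0,0.006,0],[0,0,0.009,0],[0,0,0.012,0],[0,-0.001,0.015,0]]

```text
time: 13.47
tool_pos: [547.1, 46.7, 40.9]
tcp_rot: [-1.447, 1.565, -3.04]
contact_force: [0.0, -0.2, 0.2]
grip_width: 32.0
```

>>> step_arm:
  targets:
    - [[0,0,0.002,0],[0,0,0.004,0],[0,0,0.006,0],[0,0,0.008,0],[0,0,0.01,0]]

```text
time: 13.88
tool_pos: [546.8, 36.6, 40.9]
tcp_rot: [-1.483, 1.565, -3.076]
contact_force: [-0.1, 1.0, 0.4]
grip_width: 32.3
```

>>> step_arm:
  targets:
    - [[0,0,0.002,0],[0,0,0.004,0],[0,0,0.006,0],[0,0,0.008,0],[0,0,0.01,0]]

```text
time: 14.3
tool_pos: [546.6, 26.5, 40.8]
tcp_rot: [-1.503, 1.565, -3.096]
contact_force: [-0.1, 1.1, -0.4]
grip_width: 32.3
```

>>> step_arm:
  targets:
    - [[0,0,0.002,0],[0,0,0.004,0],[0,0,0.006,0],[0,0,0.008,0],[0,0,0.01,0]]

```text
time: 14.72
tool_pos: [546.3, 16.4, 40.8]
tcp_rot: [-1.506, 1.565, -3.099]
contact_force: [-0.6, 2.1, -0.2]
grip_width: 32.1
```

>>> step_arm:
  targets:
    - [[0,0,0.002,0],[0,0,0.004,0],[0,0,0.006,0],[0,0,0.008,0],[0,0,0.01,0]]

```text
time: 15.13
tool_pos: [546.1, 6.2, 40.8]
tcp_rot: [-1.506, 1.565, -3.099]
contact_force: [0.3, 3.1, -1.2]
grip_width: 32.3
```

>>> step_arm:
  targets:
    - [[0.001,0,0.002,0],[0.002,0,0.004,0],[0.003,0,0.006,0],[0.004,0,0.008,0],[0.005,0,0.01,0]]

```text
time: 15.55
tool_pos: [546.0, -3.9, 35.9]
tcp_rot: [-1.51, 1.565, -3.103]
contact_force: [0.1, 3.4, 3.0]
grip_width: 32.6
```

>>> step_arm:
  targets:
    - [[0.001,0,0.002,0],[0.002,0,0.004,0],[0.003,0,0.006,0],[0.004,0,0.008,0],[0.005,0,0.01,0]]

```text
time: 15.97
tool_pos: [545.7, -14.1, 30.8]
tcp_rot: [-1.519, 1.565, -3.112]
contact_force: [-0.1, 2.9, 3.3]
grip_width: 32.1
```

Now slower, 1 mm per row, feeling for the pad.

>>> step_arm:
  targets:
    - [[0,0,0.001,0],[0,0,0.002,0],[0,0,0.003,0],[0,0,0.004,0],[0,0,0.005,0]]

```text
time: 16.38
tool_pos: [545.3, -19.3, 30.5]
tcp_rot: [-1.519, 1.564, -3.112]
contact_force: [0.0, 2.1, -1.0]
grip_width: 32.3
```

>>> step_arm:
  targets:
    - [[0,0,0.0007,0],[0,0,0.0015,0],[0,0,0.0022,0],[0,0,0.003,0],[0,0,0.0037,0]]

```text
time: 16.8
tool_pos: [545.1, -22.9, 30.4]
tcp_rot: [-1.566, 1.564, 3.124]
contact_force: [-0.1, 6.8, -1.6]
grip_width: 31.9
```

```bash
python3 - <<'E'
from h import *
from plant import bot
c=bot.capture("scene"); y=c["color"][145:245,230:400]
cv2.imwrite("pics/s8.png",cv2.resize(y[:,:,::-1],None,fx=4.5,fy=4.5,interpolation=cv2.INTER_CUBIC))
E
```

```text
(no output)
```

View pics/s8.png

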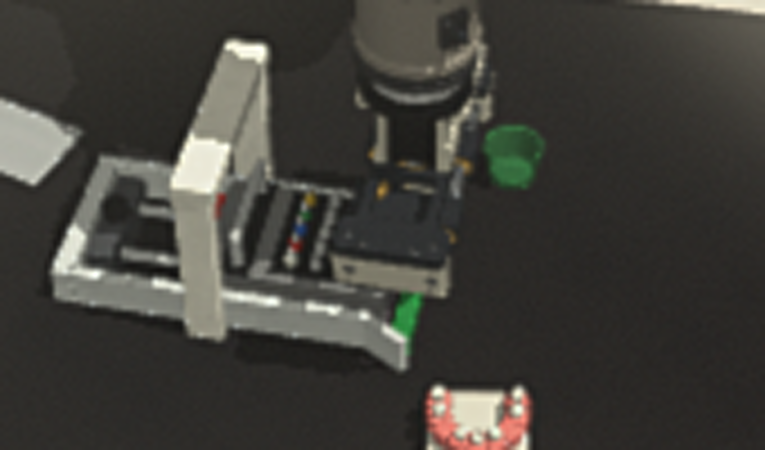

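Force stepped to 6.8 N at nose x≈148 mm, so it's probably the pad. The image shows the kit in the bay with its bar at the bridge. I'll ease off so the tail can drop, then check whether it's flat.

>>> step_arm:
  targets:
    - [[0,0,-0.002,0],[0,0,-0.005,0],[0,0,-0.008,0],[0,0,-0.01,0],[0,0,-0.01,0]]

```text
time: 17.27
tool_pos: [545.5, -12.4, 30.5]
tcp_rot: [-1.568, 1.564, 3.123]
contact_force: [0.3, -0.1, -0.8]
grip_width: 31.9
```

```bash
python3 - <<'E'
from h import *
from plant import bot
o=bot.get_obs();plan(o,[544.7,-22.9,28],178.6)
for n in("scene","top"):
    c=bot.capture(n); W=cloud(c); np.savez(n+"9.npz",**c)
    for y in range(-160,0,8):
        m=(abs(W[...,1]-y)<4)&(W[...,2]<80)&(W[...,2]>36)&(W[...,0]>505)&(W[...,0]<590)
        if m.sum()>3: print(n,y,np.percentile(W[m][:,2],[5,30,50,95]).round(1),m.sum())
E
```

```text
t17.27 tcp [545.5 -12.4  30.5] yaxis -1.25 F [ 0.3 -0.1 -0.8] w 31.9 q6 -0.14
shift [ 0.0025 -0.0006  0.0105] turn [-1.7985e+02  1.5000e-01]
scene -160 [39.4 41.1 42.7 44.6] 28
scene -152 [39.1 41.7 43.  48.5] 33
scene -144 [40.7 47.4 63.7 73.4] 31
scene -136 [42.7 45.1 48.5 74. ] 92
scene -128 [39.7 42.  43.5 48. ] 54
scene -120 [39.6 41.8 43.4 46.7] 49
scene -112 [40.5 44.3 45.9 48.1] 51
scene -104 [42.3 47.4 49.9 60. ] 49
scene -96 [42.5 44.8 46.1 50.1] 53
scene -88 [41.2 45.9 47.8 59.5] 46
scene -80 [40.1 43.6 44.7 55. ] 57
scene -72 [43.2 45.  46.7 57.2] 41
scene -64 [40.6 45.3 48.1 59.3] 29
scene -56 [40.6 40.8 41.5 42.2] 4
top -152 [40.6 43.2 44.2 47.5] 57
top -144 [44.8 70.8 72.  75. ] 54
top -136 [41.4 45.5 47.5 74.3] 124
top -128 [40.8 42.8 43.9 48.4] 89
top -120 [40.2 42.  43.3 46.7] 76
top -112 [42.9 44.8 45.9 49.2] 47
top -104 [44.2 46.6 47.5 58.3] 27
top -72 [44.9 45.3 46.3 53.2] 10
top -64 [42.  44.5 45.9 55.9] 20
top -56 [42.4 45.  45.2 49.6] 7
```

The depth cloud reads the top face at about 44 mm throughout, so the kit is flat. Now I'll press lightly home.

>>> step_arm:
  targets:
    - [[0,0,0.002,0],[0.001,0,0.004,0],[0.002,0,0.006,0],[0.002,0,0.007,0],[0.002,0,0.008,0]]

```text
time: 17.78
tool_pos: [545.2, -21.1, 28.4]
tcp_rot: [-1.569, 1.564, 3.121]
contact_force: [-0.2, 0.5, -0.3]
grip_width: 31.8
```

>>> step_arm:
  targets:
    - [[0,0,0.0005,0],[0,0,0.001,0],[0,0,0.0015,0],[0,0,0.002,0],[0,0,0.0025,0]]

```text
time: 18.2
tool_pos: [545.2, -22.8, 28.4]
tcp_rot: [-1.746, 1.564, 2.943]
contact_force: [1.0, 6.6, 0.5]
grip_width: 32.2
```

>>> step_arm:
  targets:
    - [[0,0,0.0008,0],[0,0,0.001,0],[0,0,0.0012,0],[0,0,0.0012,0],[0,0,0.0012,0]]

```text
time: 18.62
tool_pos: [545.2, -22.9, 28.4]
tcp_rot: [-1.961, 1.564, 2.729]
contact_force: [-0.1, 7.0, 0.3]
grip_width: 32.3
```

>>> step_arm:
  targets:
    - [[0,0,0.0012,0],[0,0,0.0012,0],[0,0,0.0012,0],[0,0,0.0012,0],[0,0,0.0012,0]]

```text
time: 19.03
tool_pos: [545.2, -22.8, 28.4]
tcp_rot: [-2.148, 1.563, 2.541]
contact_force: [0.6, 6.7, 0.4]
grip_width: 32.0
```

>>> step_arm:
  targets:
    - [[0,0,0.0012,0],[0,0,0.0015,0],[0,0,0.0018,0],[0,0,0.0018,0],[0,0,0.0018,0]]

```text
time: 19.45
tool_pos: [545.2, -22.9, 28.5]
tcp_rot: [-2.369, 1.562, 2.32]
contact_force: [1.5, 8.4, 0.9]
grip_width: 32.0
```

It is pressed at 7–8.4 N with no advance, so it's home. Next I retreat backward, then up.

>>> step_arm:
  targets:
    - [[0,0,-0.001,0],[0,0,-0.005,0],[0,0,-0.015,0],[0,0,-0.035,0],[0,0,-0.06,0]]

```text
time: 19.87
tool_pos: [546.7, 37.1, 28.9]
tcp_rot: [-2.346, 1.562, 2.341]
contact_force: [0.5, 0.6, 0.2]
grip_width: 32.0
```

>>> step_arm:
  targets:
    - [[-0.02,0,-0.02,0],[-0.05,0,-0.05,0],[-0.08,0,-0.08,0],[-0.11,0,-0.11,0],[-0.13,0,-0.14,0]]

```text
time: 20.28
tool_pos: [551.3, 178.0, 162.5]
tcp_rot: [-2.628, 1.564, 2.059]
contact_force: [1.3, 0.5, 0.1]
grip_width: 31.9
```

```bash
python3 - <<'E'
from h import *
from plant import bot
o=bot.get_obs(); print(o["time"],o["tool_pos"],o["contact_force"])
c=bot.capture("top"); W=cloud(c); np.savez("topend.npz",**c)
for y in range(-170,0,8):
    m=(abs(W[...,1]-y)<4)&(W[...,2]<80)&(W[...,2]>36)&(W[...,0]>500)&(W[...,0]<590)
    if m.sum()>3: print(y,np.percentile(W[m][:,2],[5,30,50,95]).round(1),m.sum())
m=(W[...,2]>36)&(W[...,2]<80)&(W[...,0]>500)&(W[...,0]<590)&(W[...,1]<20)&(W[...,1]>-165); print(np.percentile(W[m][:,1],[.5,99.5]))
x=c["color"][180:280,250:450]; s=bot.capture("scene")["color"][145:245,220:420]
cv2.imwrite("pics/end.png",cv2.resize(np.vstack([x,s])[:,:,::-1],None,fx=3,fy=3,interpolation=cv2.INTER_CUBIC))
E
```

```text
20.2833 [551.25272577 177.95430254 162.50850813] [1.30107361 0.53417193 0.1354805 ]
-154 [39.8 42.6 43.3 47.5] 43
-146 [41.8 45.7 48.  75. ] 46
-138 [41.9 45.8 62.7 75.7] 139
-130 [39.6 42.6 44.2 49.2] 94
-122 [39.8 41.6 43.2 47.1] 89
-114 [41.2 44.9 46.  49.4] 90
-106 [41.4 44.3 46.  59.2] 93
-98 [42.6 45.  46.3 50.9] 92
-90 [41.7 45.1 46.4 58.8] 91
-82 [40.6 44.4 46.  52. ] 94
-74 [41.6 45.  45.6 53.4] 92
-66 [40.9 44.4 46.3 58. ] 97
-58 [41.9 44.2 45.4 49.2] 89
-50 [42.1 44.6 46.2 57.6] 92
-42 [40.  43.1 45.1 48.8] 95
-34 [39.1 41.1 42.  45.5] 38
[-153.29243776  -35.42309495]
```

View pics/end.png

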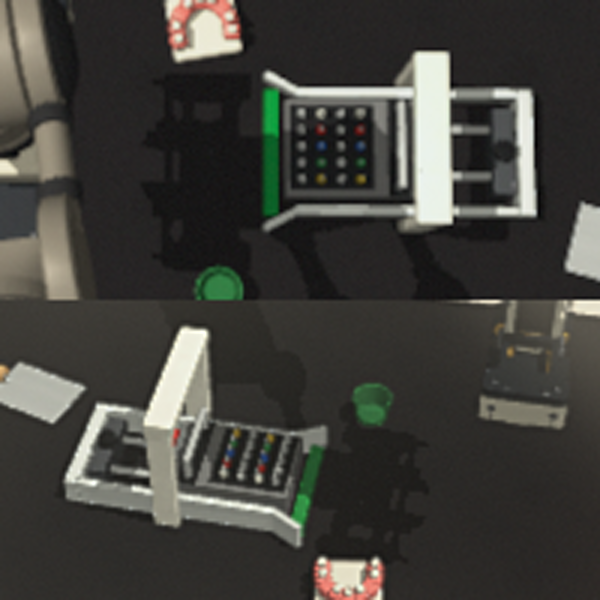

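The end view shows the kit flat behind the sill: top px 283–410, sill px 263–280. The tool is clear and the bystanders have not visibly moved. I'll hand it in.

```bash
python3 -c "
from plant import bot
print(bot.close_job())"
```

```text
the job is handed in; nothing more can be done
None
```

The kit is docked, and I handed the job in at about 20.4 s of the 72 s allowed. The system reports no verdict.

**What I did**
- I gripped the handle bar, raised the leading edge to a slope of about 0.13 rad, and set it about 10 mm onto the sill with the tail still on the mat.
- I pushed it over the sill from behind, felt the red pad with the nose at about 148 mm, and eased off.
- I then pressed it home for over a second at 7–8 N measured at the tool. The kit did not advance under that load. Sliding had needed about 2–4 N, so I put the force on the pad at roughly 3–6 N.

**Last checks**
- **Position:** the back edge is at about dock x = 19 mm, behind the sill. The top face is level to within camera noise (about 42–46 mm all along).
- **Clearance:** the robot is well clear of everything.
- **Bystanders:** the jaw, cup and spatula looked unmoved in the last picture. I did not measure any of the six against its start.

**What went less smoothly**
- One sideways move had the wrong sign and took the kit 10 mm the wrong way. I corrected it while it was clear of everything.
- While the kit tipped over the sill, finger friction held the tail down and the push rose to about 9.5 N. I backed off, it tipped over on its own, and I pushed again with the fingers higher.
- Contact forces were read only at the end of each move, so peaks in between were not seen.

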